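# Draw the sample rod out of the tube heater and lay it in the cradle

### The arm

A 6-joint arm with a two-finger parallel gripper is mounted at the origin on the work surface. World frame = base frame: x ahead of the robot, y to its left, z up, the work surface at z = 0. Lengths are in m, angles in rad, forces in N, time in s.
With the tool pointing down it reaches from about 0.3 to 0.775 m from the base axis. Payload 14.6 kg.
Tool frame: the origin (TCP) lies midway between the tips of the shut fingers; the grasp point (between the pads) lies 19 mm behind it (ctrl.grip_depth is the distance from the TCP to the grasp point, in m); z points along the fingers, x is the direction in which the jaws open and shut, and the axes are right-handed (so a half turn about z gives the same grasp; the last joint's range is limited). The gripper opens to 94 mm and grips with 3 to 60 N. Pads are 16 mm wide; open, the fingers measure 119 mm over their backs; the gripper's body (75 mm by 177 mm) begins 78 mm behind the grasp point.
Start: joints at [-1.215, 0.3, 1.521, -0, 1.321, -0.067], TCP at [0.226, -0.502, 0.205] pointing down, gripper open.
Joint ranges: [-3.03, 3.03], [-0.79, 2.21], [0.23, 2.52], [-1.04, 4.18], [0, 3.07], [-2.55, 2.55]. Speed limits (rad/s): [2.22, 2.22, 2.57, 3.14, 3.14, 3.14].

### API

Orientations are given as [roll, pitch, yaw] about the fixed x, y, z axes, in that order (R = Rz(yaw) Ry(pitch) Rx(roll)).
In Python, from station import ctrl gives the robot as it stands.
- The arm moves only by the tool play_rows, never from a script. Its argument "steps" is a list that holds one entry, the list of rows, each a list of 7 numbers: the shift along the tool's x, y, z in cm, then the turn, a rotation vector about the tool's x, y, z in rad, then the opening, from 0 (shut) to 1 (fully open). In form: [[[x, y, z, ax, ay, az, hand], ...]]. A call has 1 to 20 rows; each row is the pose to reach, as a shift and turn from the pose measured when the call began, along the tool's axes at that moment; what a row does not reach only later rows make up. A row lasts 1/12 s, in which the tool goes at most 41.7 mm and 7.16 degrees, less where a joint would pass 70% of its speed; a pose out of reach is approached as far as the arm can. A call with a gripper value outside its range is refused whole. The fingers move at their own pace and stop on an object; "force" is the grip in N (left out, the last holds). Time passes only in rows, so rows that repeat a pose let the fingers close. It gives the time, the measured TCP pose, the force and the opening at its end, in the units of the state.
- ctrl.get_obs(): the state, without advancing time (a new reading comes with each control period).
- ctrl.camera(name): name is "side" or "top" or "wrist"; returns a dict with "frame" (384x512x3 uint8, blue, green, red), "fovy" (degrees; the focal length in pixels is half the picture's height over the tangent of half this angle, whatever the lens; pixels are square), "cx", "cy" (the principal point, pixels), "world_to_cam" (4x4, takes a point from world to camera coordinates). Camera axes: x right, y up, looking along -z (the intrinsics and any distortion apply to the point x, -y, -z); pixel columns grow to the right and rows downward; lengths in m; the calibration is good to about 2 mm. The wrist camera is an equidistant fisheye: a pixel r from the principal point sees the ray r / f radians off the axis. A picture is of the moment at which its call begins. There is no depth.
- ctrl.hand_in(): hands the job in, once; it reports no verdict.
The state is a dict: "time_s": time; "qpos": joint angles; "joint_vel": joint speeds; "tau": joint torques, N m; "ee_pos": TCP position; "eef_rot": TCP orientation; "force": force on the tool from outside, world axes, zero at the start; "moment": the same for the moment, N m; "grip_width": finger opening in m.
Only numpy, scipy, OpenCV 4.12 (cv2) and the standard library are available. Lean on these libraries where they do the work, as an engineer would, in place of code of your own. Each camera call takes 0.05 s, during which the arm holds its last target. There are 200 camera calls.

### The job

Draw the steel sample rod straight out of the horizontal tube of the cold heater, hand over hand past the slotted heat shield, until it is wholly out; then lift it off the loading bench and lay it in both notches of the grey cradle, about centred, and let go. The rod must never fall on the bench top, and the jar and the beaker must stay standing.

Things in the scene. Friction and masses are not known exactly. Their poses are not given: they have to be found in the camera images.
- heater: Fixed white and blue tube heater (cold) with a loading bench. Origin on the bench top below the mouth of its horizontal tube; x across the tube, z up; the rod comes out towards -y. Casing x -70..150, y 70..310, 262 mm high. Before the mouth: a rail 50 mm wide, 12 mm high (y -260..70), with the shield and the rest on it.
- mouth (a point): Centre of the steel tube's mouth, 103.5 mm up; axes as the heater's. The tube runs from here to y +260 mm; outer diameter 33 mm, bore 21 mm.
- shield (a point): Steel heat shield across the rod's way, 145 mm from the mouth, 8 mm thick, 100 mm wide in x, axes as the heater's. This point: the axis of a rod lying in its notch (12 mm flat floor, 45 degree flanks), 97.5 mm up. On the +x side the shield rises to 150 mm, on the -x side only to 100 mm: a drawn rod is freed by lifting it 15 mm, then moving it towards -x.
- rest (a point): Aluminium rest for the rod's leading end, 250 mm from the mouth, 12 mm thick along y, 30 mm wide, notch of the same shape, top 98 mm up. This point: the axis of a rod lying in it, 94 mm up; axes as the heater's.
- lamp (a point): Lamp bar over the loading bench. This point: centre of its underside, 288 mm up; axes as the heater's. The bar is 22 mm wide (heater x -27..-5 mm), 24 mm high and spans heater y -330..190 mm; its bracket reaches down to the casing. It leaves no room for an upright gripper on the rod; one tilted about 35 degrees about the rod, its back leaning to -x, fits.
- rod: Loose plain stainless rod with round ends, 14 mm in diameter, 300 mm long overall, about 0.15 kg. Origin at its middle, its length along its own y axis (it may roll about it). At the start it lies loose in the tube's bore, axis about 100 mm up, with 50 to 85 mm of it standing out of the mouth towards the heater's -y.
- cradle: Fixed grey plastic cradle nearer the robot: base plate 70 x 240 x 8 mm (x, y, z) with two upright V notches (90 degrees, 48 mm wide at the top, 12 mm thick along y) at y = -100 and +100 mm. Origin at the underside's centre, on the bench top. A rod lying in both notches runs along the cradle's y with its axis 70 mm above the bench top at x = 0; the notch tops are 84 mm up. Either end of the rod may point either way.
- jar: Bystander: white jar with a red lid, 70 mm diameter, 80 mm high, standing; origin at its underside's centre, z up its axis.
- beaker: Bystander: open glass beaker, 66 mm diameter, 85 mm high, standing beyond the end of the loading bench; origin at its underside's centre, z up its axis.
Things that resemble listed ones, but are neither listed nor needed, are in the scene too. What is shaped like the cradle but blue or yellow is not meant.

How it is judged:
On the way:
1. the rod has been drawn wholly out of the tube: its trailing end is past the mouth (y of rod in the frame of heater below -0.151 m), for 0.1 s.
At the end, for the whole second after the job is handed in: The rod lies at rest in both notches of the cradle: its middle within 35 mm of the cradle's centre lengthways, within 8 mm sideways and within 8 mm of 70 mm height, its axis within 0.06 rad of the cradle's y axis, released (y of rod in the frame of cradle between -0.035 and 0.035 m and x of rod in the frame of cradle between -0.008 and 0.008 m and z of rod in the frame of cradle between 0.062 and 0.078 m and angle between the y axis of rod and the y axis of cradle, either way round below 0.06 rad and linear speed of rod below 0.02 m/s); the robot touches nothing.
It fails at once if the rod falls on the bench top (height (world z) of rod below 0.05 m).
It fails at once if the jar is knocked over (angle between jar's own z axis and vertical above 0.5 rad).
It fails at once if the beaker is knocked over (angle between beaker's own z axis and vertical above 0.5 rad).
It also fails if it takes over 58 s, if anything falls off the work surface, if the arm or the gripper's body presses on something with over 40 N, if the wrist force passes 120 N, or if a joint passes its speed limit or range.

## Working session

There is one attempt and no reset: what is moved stays moved. The work goes in short steps, Python scripts to look and compute and a tool call to move; the robot and the scene stay as the last step left them, time stands still between calls to the robot, and variables do not carry over. Pictures are saved under pics/ and viewed, about 8 in all and at most 12, crops included, and the job is handed in when it is done.

Besides the shell and the picture viewer there is one more tool, called by a JSON object that holds its "api" and its "payload". play_rows: Moves the arm, as the interface text tells. Its arguments: {"type":"object","properties":{"steps":{"type":"array"},"force":{"type":"number"}},"required":["steps"]}

```bash
mkdir -p pics; ls; cat > h.py <<'E'
import numpy as np, cv2
from station import ctrl
from scipy.spatial.transform import Rotation as R
def cam(n):
    c=ctrl.camera(n); c['f']=192/np.tan(np.radians(c['fovy'])/2); c['T']=np.array(c['world_to_cam']); c['name']=n; return c
def ray(c,u,v):
    x,y=(u-c['cx'])/c['f'],(v-c['cy'])/c['f']
    if c['name']=='wrist':
        r=np.hypot(x,y); d=np.array([np.sin(r)*x/max(r,1e-9),-np.sin(r)*y/max(r,1e-9),-np.cos(r)])
    else: d=np.array([x,-y,-1.])
    A=c['T'][:3,:3]; return -A.T@c['T'][:3,3], A.T@d/np.linalg.norm(d)
def plane(c,u,v,z):
    o,d=ray(c,u,v); return o+d*(z-o[2])/d[2]
def proj(c,p):
    q=c['T'][:3,:3]@np.asarray(p)+c['T'][:3,3]; x,y,z=q[0],-q[1],-q[2]
    if c['name']=='wrist':
        r=np.hypot(x,y); t=np.arctan2(r,z); return np.array([c['cx']+c['f']*t*x/r,c['cy']+c['f']*t*y/r])
    return np.array([c['cx']+c['f']*x/z,c['cy']+c['f']*y/z])
def tri(rs):
    A=np.zeros((3,3));b=np.zeros(3)
    for o,d in rs:
        P=np.eye(3)-np.outer(d,d);A+=P;b+=P@o
    p=np.linalg.solve(A,b); return p,[np.linalg.norm((np.eye(3)-np.outer(d,d))@(p-o)) for o,d in rs]
E
python3 - <<'E'
from h import *
for n in('side','top','wrist'):
    c=cam(n); cv2.imwrite(f'pics/{n}0.png',c['frame']); np.save(f'pics/{n}0.npy',c,allow_pickle=True)
    o,d=ray(c,c['cx'],c['cy']);print(n,c['f'],c['cx'],c['cy'],o.round(3),d.round(3))
a=[cv2.imread(f'pics/{n}0.png') for n in('side','top')]
cv2.imwrite('pics/both.png',cv2.resize(np.hstack(a),(800,300),interpolation=cv2.INTER_AREA))
print(ctrl.get_obs())
E
```

```text
pics
side 399.6152727803813 255.89281855941974 192.47390774789508 [-0.198  0.214  1.197] [ 0.55  -0.285 -0.785]
top 447.70178912730836 250.61385181938115 187.4140528303437 [ 0.33  -0.141  1.391] [ 0.14   0.001 -0.99 ]
wrist 297.3186396354542 255.45018591699383 190.04318864002866 [ 0.297 -0.468  0.384] [-0.245 -0.109 -0.963]
{'time_s': 0.15, 'qpos': array([-1.21456949e+00,  3.00333572e-01,  1.52143962e+00,  7.44885448e-06,
        1.32072966e+00, -6.65916599e-02]), 'joint_vel': array([-1.64451806e-03, -2.25204465e-03, -3.23236221e-03,  1.74276430e-05,
        1.23652769e-04, -7.66012206e-04]), 'tau': array([ 1.26844593e-04, -5.31957328e+01, -3.52820706e+01,  7.08168768e-02,
        2.35799787e-02, -6.75272872e-05]), 'ee_pos': array([ 0.22561293, -0.50136671,  0.20502162]), 'eef_rot': array([-3.14152489e+00,  9.07693531e-04, -1.14797965e+00]), 'force': array([-0.31097654,  0.29230549,  0.13368235]), 'moment': array([ 0.00726687, -0.01343437,  0.01542215]), 'grip_width': 0.09387828617508522}
```

View pics/top0.png

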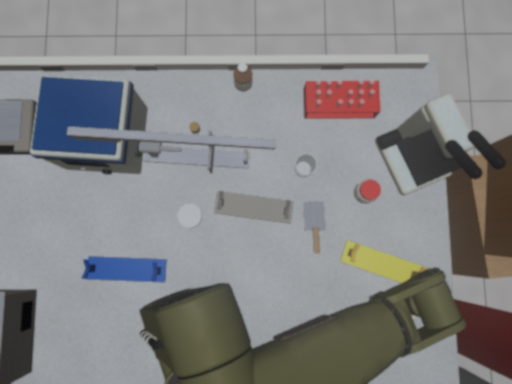

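View pics/side0.png

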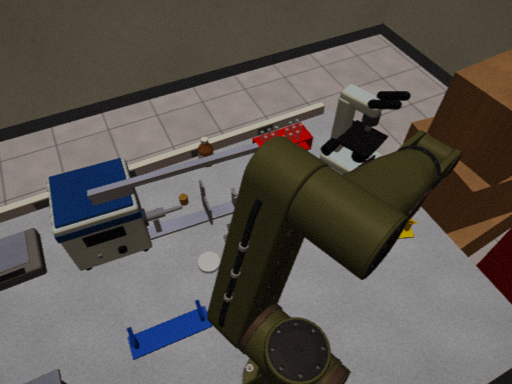

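```bash
python3 - <<'E'
import cv2,numpy as np
a=cv2.imread('pics/top0.png')[110:235,50:320];b=cv2.imread('pics/side0.png')[150:275,50:260]
A=cv2.resize(a,None,fx=2.95,fy=2.95,interpolation=cv2.INTER_CUBIC)[:, :797]
cv2.imwrite('pics/c1.png',A)
cv2.imwrite('pics/c2.png',cv2.resize(b,None,fx=3.8,fy=3.8,interpolation=cv2.INTER_CUBIC))
E
```

```text
(no output)
```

View pics/c1.png

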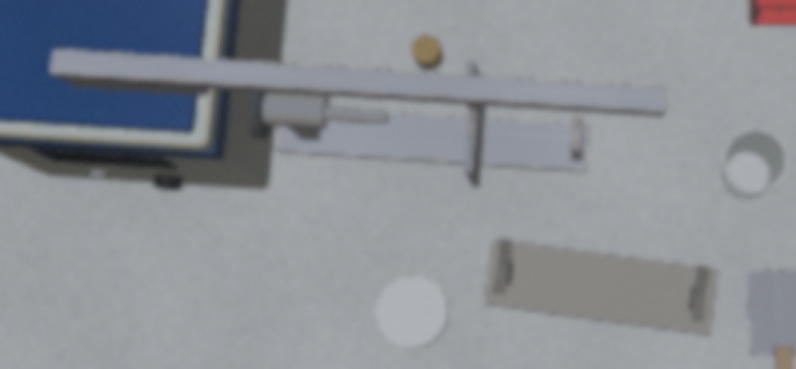

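View pics/c2.png

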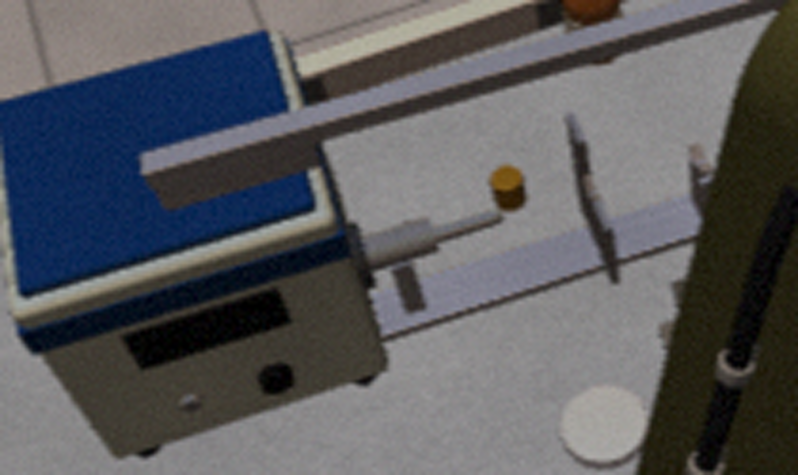

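```bash
python3 - <<'E'
from h import *
c=np.load('pics/top0.npy',allow_pickle=True).item();s=np.load('pics/side0.npy',allow_pickle=True).item()
T=lambda u,v,z:plane(c,50+u/2.95,110+v/2.95,z)[:2].round(4)
print('cradle',[T(*p,.008) for p in[(497,238),(717,268),(709,334),(487,305)]])
m=np.mean([T(*p,.008) for p in[(497,238),(717,268),(709,334),(487,305)]],0);print(m)
print('rail end',T(587,124,.012),T(587,171,.012),'rail edge',T(275,155,.012))
print('lamp top',T(52,48,.312),T(665,88,.312),T(665,110,.312),T(50,74,.312))
print('rod tip,mouth',T(388,117,.1),T(330,114,.1),T(327,96,.1),T(325,125,.1))
print('shield', T(474,62,.15),T(475,186,.1),'rest',T(577,120,.098),T(577,158,.098))
S=lambda u,v:ray(s,50+u/3.8,150+v/3.8); t=lambda u,v:ray(c,50+u/2.95,110+v/2.95)
print('tri tip',tri([S(500,214),t(388,117)]))
print('tri mouth ',tri([S(435,234),t(328,112)]))
print('tri lamp near corner',tri([S(142,155),t(52,48)]))
h=cv2.cvtColor(c['frame'],cv2.COLOR_BGR2HSV);
r=cv2.inRange(h,(0,120,100),(8,255,255))|cv2.inRange(h,(172,120,100),(180,255,255))
n,_,st,ce=cv2.connectedComponentsWithStats(r)
for i in range(1,n):
  if st[i][4]>50: print('red',st[i],plane(c,*ce[i],.08).round(3))
print('beaker',T(752,160,.085),T(755,165,.0))
E
```

```text
cradle [array([ 0.5159, -0.0387]), array([ 0.4825, -0.2704]), array([ 0.4132, -0.2607]), array([ 0.4451, -0.0284])]
[ 0.464175 -0.14955 ]
rail end [ 0.6374 -0.1345] [ 0.5865 -0.1342] rail edge [0.606  0.1975]
lamp top [0.6389 0.3142] [ 0.6009 -0.2013] [ 0.582  -0.2011] [0.6164 0.3148]
rod tip,mouth [0.6263 0.0639] [0.6297 0.122 ] [0.6482 0.1254] [0.6185 0.1267]
shield [ 0.6685 -0.0263] [ 0.5557 -0.0234] rest [ 0.6224 -0.1249] [ 0.5837 -0.1247]
tri tip (array([0.62847434, 0.06674076, 0.09586809]), [np.float64(0.002419123971542228), np.float64(0.0024191239715421805)])
tri mouth  (array([0.63376031, 0.12652244, 0.09520284]), [np.float64(0.0016659670473730213), np.float64(0.0016659670473729558)])
tri lamp near corner (array([0.64090912, 0.3171516 , 0.30471398]), [np.float64(0.0001390011855768947), np.float64(0.00013900118557693783)])
red [ 306   82   74   36 2076] [ 0.78  -0.416  0.08 ]
red [361 181  19  18 276] [ 0.507 -0.491  0.08 ]
beaker [ 0.583  -0.3005] [ 0.594 -0.314]
```

```bash
cat >> h.py <<'E'
O=np.array([.631,.126,0]); PSI=-.07; TILT=np.radians(38)
def H(p,psi=None):   # heater -> world
    return O+R.from_euler('z',PSI).apply(p)
def Hi(w): return R.from_euler('z',-PSI).apply(np.asarray(w)-O)
def Rdes(psi,tilt=TILT):
    s,c=np.sin(tilt),np.cos(tilt)
    return R.from_euler('z',psi)*R.from_matrix(np.array([[c,0,s],[0,-1,0],[s,0,-c]]).T.T)
def cur():
    o=ctrl.get_obs(); return o,np.array(o['ee_pos']),R.from_euler('xyz',o['eef_rot'])
def go(pw,psi,tilt=TILT): # grasp point world -> row
    o,p,r=cur(); d=Rdes(psi,tilt); t=np.asarray(pw)+.019*d.apply([0,0,1])
    print('row',(r.inv().apply(t-p)*100).round(2),(r.inv()*d).as_rotvec().round(4))
def grasp():
    o,p,r=cur(); return p-.019*r.apply([0,0,1])
E
python3 - <<'E'
from h import *
print(Rdes(PSI).as_matrix())
b=np.array([-np.sin(TILT),0,np.cos(TILT)])
go(H(np.array([0,-45,100.])/1000+.13*b),PSI)
E
```

```text
[[ 7.86080915e-01 -6.99428473e-02  6.14153721e-01]
 [-5.51157158e-02 -9.97551000e-01 -4.30611166e-02]
 [ 6.15661475e-01 -3.46944695e-18 -7.88010754e-01]]
row [-39.84 -54.56   1.8 ] [ 0.3564  0.5976 -1.0368]
```

{"api": "play_rows", "payload": {"steps": [[[-39.8,-54.6,1.8,0.356,0.598,-1.037,1],[-39.8,-54.6,1.8,0.356,0.598,-1.037,1],[-39.8,-54.6,1.8,0.356,0.598,-1.037,1],[-39.8,-54.6,1.8,0.356,0.598,-1.037,1],[-39.8,-54.6,1.8,0.356,0.598,-1.037,1],[-39.8,-54.6,1.8,0.356,0.598,-1.037,1],[-39.8,-54.6,1.8,0.356,0.598,-1.037,1],[-39.8,-54.6,1.8,0.356,0.598,-1.037,1],[-39.8,-54.6,1.8,0.356,0.598,-1.037,1],[-39.8,-54.6,1.8,0.356,0.598,-1.037,1],[-39.8,-54.6,1.8,0.356,0.598,-1.037,1],[-39.8,-54.6,1.8,0.356,0.598,-1.037,1],[-39.8,-54.6,1.8,0.356,0.598,-1.037,1],[-39.8,-54.6,1.8,0.356,0.598,-1.037,1],[-39.8,-54.6,1.8,0.356,0.598,-1.037,1],[-39.8,-54.6,1.8,0.356,0.598,-1.037,1],[-39.8,-54.6,1.8,0.356,0.598,-1.037,1],[-39.8,-54.6,1.8,0.356,0.598,-1.037,1],[-39.8,-54.6,1.8,0.356,0.598,-1.037,1],[-39.8,-54.6,1.8,0.356,0.598,-1.037,1]]]}}

```text
time_s: 1.82
ee_pos: [0.5599, 0.0862, 0.1868]
eef_rot: [3.14, -0.662, -0.068]
force: [-0.5, -1.1, 0.2]
grip_width: 0.094
```

```bash
python3 - <<'E'
from h import *
o,p,r=cur();print(o['time_s'],o['qpos'].round(3),Hi(grasp()).round(4),o['force'])
c=cam('wrist');np.save('pics/w1.npy',c,allow_pickle=True);cv2.imwrite('pics/w1.png',cv2.resize(c['frame'],(768,576)))
for q in [(0,0,.1035),(0,-.06,.1),(0,-.145,.0975),(0,-.25,.094)]: print(q,(proj(c,H(np.array(q)))*1.5).round(1))
E
```

```text
1.8167 [ 0.153  0.064  1.991 -0.313  0.457  0.458] [-0.0798 -0.0447  0.2017] [-0.53545851 -1.08495419  0.20281731]
(0, 0, 0.1035) [387.  217.7]
(0, -0.06, 0.1) [383.4 305.2]
(0, -0.145, 0.0975) [381.1 410.8]
(0, -0.25, 0.094) [378.7 507.5]
```

View pics/w1.png

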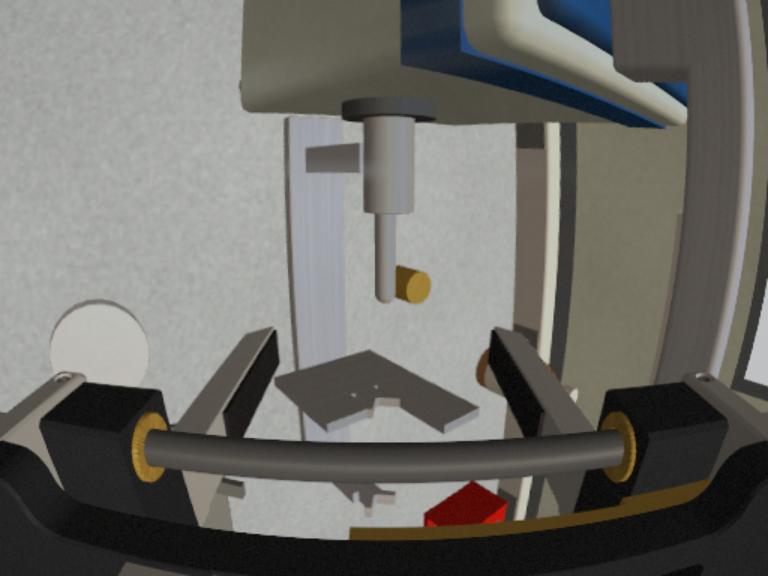

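```bash
python3 - <<'E'
from h import *
c=np.load('pics/w1.npy',allow_pickle=True).item();t=np.load('pics/top0.npy',allow_pickle=True).item();s=np.load('pics/side0.npy',allow_pickle=True).item()
W=ray(c,385/1.5,303/1.5);T=ray(t,50+388/2.95,110+117/2.95);S=ray(s,50+500/3.8,150+214/3.8)
for k in([W,T],[W,S],[W,T,S]):
  p,e=tri(k);print(Hi(p).round(4),np.round(e,4))
p,e=tri([ray(c,388/1.5,214/1.5),ray(t,50+328/2.95,110+112/2.95)]);print('mouth',Hi(p).round(4),np.round(e,4))
go(H(np.array([0.0005,-.044,.1])),PSI)
E
```

```text
[ 0.0014 -0.0606  0.0979] [0.0018 0.0018]
[-0.0034 -0.0565  0.1052] [0.0005 0.0005]
[ 0.0014 -0.0593  0.098 ] [0.0013 0.0028 0.0023]
mouth [0.0023 0.0001 0.0996] [0.0022 0.0022]
row [ 0.08 -0.16 12.98] [0.0005 0.0009 0.0009]
```

{"api": "play_rows", "payload": {"steps": [[[0,-0.1,2,0,0,0,0.6],[0,-0.1,4,0,0,0,0.6],[0,-0.1,6,0,0,0,0.6],[0,-0.1,8,0,0,0,0.6],[0.1,-0.1,10,0,0,0,0.6],[0.1,-0.1,12,0,0,0,0.6],[0.1,-0.1,13,0,0,0,0.6],[0.1,-0.1,13,0,0,0,0.6],[0.1,-0.1,13,0,0,0,0.6]]], "force": 40}}

```text
time_s: 2.62
ee_pos: [0.6399, 0.0798, 0.0852]
eef_rot: [3.14, -0.662, -0.07]
force: [-0.2, 0.5, 0.6]
grip_width: 0.0565
```

```bash
python3 - <<'E'
from h import *
o,p,r=cur();print(o['time_s'],o['qpos'].round(3),Hi(grasp()).round(4),o['force'],o['grip_width'])
c=cam('wrist');cv2.imwrite('pics/w2.png',cv2.resize(c['frame'],(768,576))[100:500,150:650])
E
```

```text
2.6167 [ 0.115  0.389  1.867 -0.465  0.258  0.598] [ 0.0005 -0.0455  0.1002] [-0.16470721  0.5195555   0.63771974] 0.05649844059882475
```

View pics/w2.png

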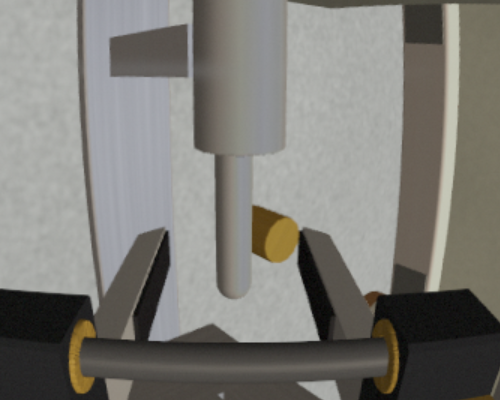

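{"api": "play_rows", "payload": {"steps": [[[0,0,0,0,0,0,0],[0,0,0,0,0,0,0],[0,0,0,0,0,0,0],[0,0,0,0,0,0,0],[0,0,0,0,0,0,0],[0,0,0,0,0,0,0],[0,0,0,0,0,0,0],[0,0.5,0,0,0,0,0],[0,1.5,0,0,0,0,0],[0,2.5,0,0,0,0,0],[0,3.5,0,0,0,0,0],[0,4.5,0,0,0,0,0],[0,5.5,0,0,0,0,0],[0,6.5,0,0,0,0,0],[0,6.5,0,0,0,0,0],[0,6.5,0,0,0,0,0]]]}}

```text
time_s: 4.0
ee_pos: [0.6354, 0.015, 0.0858]
eef_rot: [3.141, -0.663, -0.071]
force: [-1.2, -0.5, -1.2]
grip_width: 0.013
```

```bash
python3 - <<'E'
from h import *
o,p,r=cur();print(o['time_s'],Hi(grasp()).round(4),o['force'].round(1),o['moment'].round(2),o['grip_width'])
c=cam('wrist');cv2.imwrite('pics/w3.png',cv2.resize(c['frame'],(768,576))[100:500,150:650])
go(H(np.array([0.0005,-.046,.1])),PSI)
E
```

```text
4.0 [ 0.0005 -0.1104  0.1008] [-1.2 -0.5 -1.2] [-0.03  0.29 -0.03] 0.013027660549600084
row [-0.05 -6.4   0.06] [ 0.0011  0.0005 -0.0001]
```

View pics/w3.png

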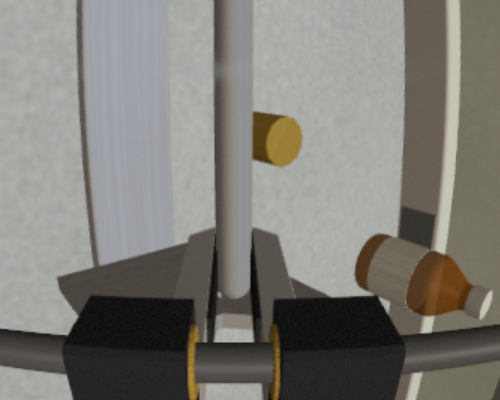

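{"api": "play_rows", "payload": {"steps": [[[0,0,0,0,0,0,0.35],[0,0,0,0,0,0,0.35],[0,0,0,0,0,0,0.35],[0,0,0,0,0,0,0.35],[0,0,0,0,0,0,0.35],[0,-1.5,0,0,0,0,0.35],[0,-3,0,0,0,0,0.35],[0,-4.5,0,0,0,0,0.35],[0,-6,0,0,0,0,0.35],[0,-6.4,0,0,0,0,0.35],[0,-6.4,0,0,0,0,0.35],[0,-6.4,0,0,0,0,0],[0,-6.4,0,0,0,0,0],[0,-6.4,0,0,0,0,0],[0,-6.4,0,0,0,0,0],[0,-6.4,0,0,0,0,0],[0,-6.4,0,0,0,0,0]]]}}

```text
time_s: 5.47
ee_pos: [0.64, 0.0789, 0.0859]
eef_rot: [3.14, -0.663, -0.07]
force: [-0.0, -1.4, 1.3]
grip_width: 0.0129
```

{"api": "play_rows", "payload": {"steps": [[[0,0.5,0,0,0,0,0],[0,1.5,0,0,0,0,0],[0,2.5,0,0,0,0,0],[0,3.5,0,0,0,0,0],[0,4.5,0,0,0,0,0],[0,5.5,0,0,0,0,0],[0,6.5,0,0,0,0,0],[0,7.6,0,0,0,0,0],[0,7.6,0,0,0,0,0],[0,7.6,0,0,0,0,0]]]}}

```text
time_s: 6.3
ee_pos: [0.6346, 0.0027, 0.0859]
eef_rot: [3.141, -0.663, -0.072]
force: [-0.1, -0.5, -1.5]
grip_width: 0.0129
```

```bash
python3 - <<'E'
from h import *
o,p,r=cur();print(o['time_s'],Hi(grasp()).round(4),o['force'].round(1),o['moment'].round(2),o['grip_width'])
c=cam('wrist');cv2.imwrite('pics/w4.png',cv2.resize(c['frame'],(768,576)))
for y in(-.2,-.21,-.25):print(proj(c,H(np.array([0,y,.1])))*1.5)
go(H(np.array([0.0005,-.046,.1])),PSI)
E
```

```text
6.3 [ 0.0005 -0.1227  0.1008] [-0.1 -0.5 -1.5] [-0.08  0.24 -0.02] 0.012855843393085018
[381.08060065 509.51123388]
[381.15235982 523.28719272]
[381.41501977 570.56688417]
row [-0.05 -7.63  0.05] [ 0.0017  0.0007 -0.0008]
```

View pics/w4.png

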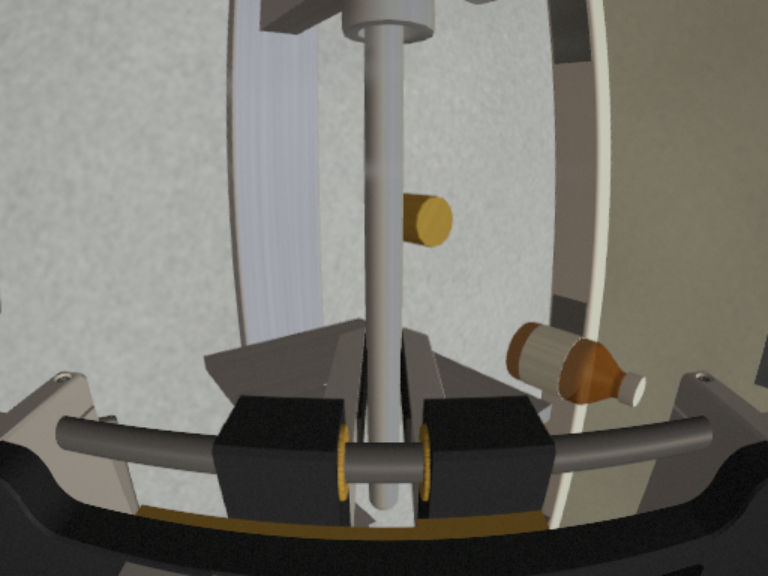

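{"api": "play_rows", "payload": {"steps": [[[0,0,0,0,0,0,0.35],[0,0,0,0,0,0,0.35],[0,0,0,0,0,0,0.35],[0,0,0,0,0,0,0.35],[0,0,0,0,0,0,0.35],[0,-1.5,0,0,0,0,0.35],[0,-3,0,0,0,0,0.35],[0,-4.5,0,0,0,0,0.35],[0,-6,0,0,0,0,0.35],[0,-7.6,0,0,0,0,0.35],[0,-7.6,0,0,0,0,0.35],[0,-7.6,0,0,0,0,0],[0,-7.6,0,0,0,0,0],[0,-7.6,0,0,0,0,0],[0,-7.6,0,0,0,0,0],[0,-7.6,0,0,0,0,0],[0,-7.6,0,0,0,0,0]]]}}

```text
time_s: 7.77
ee_pos: [0.64, 0.0785, 0.0858]
eef_rot: [3.14, -0.662, -0.072]
force: [-0.9, -0.9, -0.9]
grip_width: 0.0129
```

{"api": "play_rows", "payload": {"steps": [[[0,0.5,0,0,0,0,0],[0,1.5,0,0,0,0,0],[0,2.5,0,0,0,0,0],[0,3.5,0,0,0,0,0],[0,4.5,0,0,0,0,0],[0,5.5,0,0,0,0,0],[0,6.5,0,0,0,0,0],[0,7.6,0,0,0,0,0],[0,7.6,0,0,0,0,0],[0,7.6,0,0,0,0,0]]]}}

```text
time_s: 8.6
ee_pos: [0.6344, 0.0023, 0.0857]
eef_rot: [3.14, -0.662, -0.073]
force: [0.3, 0.2, -1.7]
grip_width: 0.013
```

```bash
python3 - <<'E'
from h import *
o,p,r=cur();print(o['time_s'],Hi(grasp()).round(4),o['force'].round(1),o['moment'].round(2),o['grip_width'])
c=cam('top');cv2.imwrite('pics/t5.png',cv2.resize(c['frame'][110:235,50:320],None,fx=2.95,fy=2.95,interpolation=cv2.INTER_CUBIC))
go(H(np.array([0.0005,-.046,.1])),PSI)
E
```

```text
8.6 [ 0.0003 -0.1231  0.1007] [ 0.3  0.2 -1.7] [0.   0.37 0.02] 0.012963701932233234
row [-0.05 -7.67  0.05] [ 0.0024  0.0011 -0.0016]
```

View pics/t5.png

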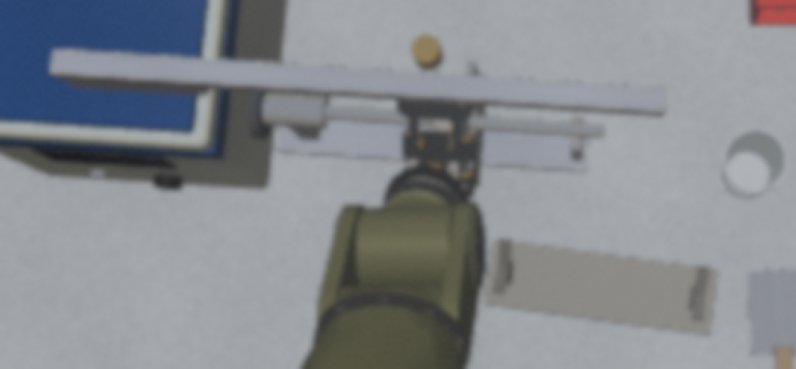

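{"api": "play_rows", "payload": {"steps": [[[0,0,0,0,0,0,0.35],[0,0,0,0,0,0,0.35],[0,0,0,0,0,0,0.35],[0,0,0,0,0,0,0.35],[0,0,0,0,0,0,0.35],[0,-1.5,0,0,0,0,0.35],[0,-3,0,0,0,0,0.35],[0,-4.5,0,0,0,0,0.35],[0,-6,0,0,0,0,0.35],[0,-7.6,0,0,0,0,0.35],[0,-7.6,0,0,0,0,0.35],[0,-7.6,0,0,0,0,0],[0,-7.6,0,0,0,0,0],[0,-7.6,0,0,0,0,0],[0,-7.6,0,0,0,0,0],[0,-7.6,0,0,0,0,0],[0,-7.6,0,0,0,0,0]]]}}

```text
time_s: 10.07
ee_pos: [0.6399, 0.078, 0.0856]
eef_rot: [3.14, -0.662, -0.073]
force: [0.4, -0.7, 0.4]
grip_width: 0.0127
```

{"api": "play_rows", "payload": {"steps": [[[0,0.5,0,0,0,0,0],[0,1.5,0,0,0,0,0],[0,2.5,0,0,0,0,0],[0,3.5,0,0,0,0,0],[0,4.5,0,0,0,0,0],[0,5.5,0,0,0,0,0],[0,6.5,0,0,0,0,0],[0,7.0,0,0,0,0,0],[0,7.0,0,0,0,0,0],[0,7.0,0,0,0,0,0],[-0.1,7.0,0.12,0,0,0,0],[-0.18,7.0,0.24,0,0,0,0],[-0.18,7.0,0.24,0,0,0,0]]]}}

```text
time_s: 11.15
ee_pos: [0.6356, 0.0086, 0.0837]
eef_rot: [3.14, -0.665, -0.072]
force: [-5.8, -1.8, 8.7]
grip_width: 0.0128
```

```bash
python3 - <<'E'
from h import *
o,p,r=cur();print(o['time_s'],Hi(grasp()).round(4),o['force'].round(1),o['moment'].round(2),o['grip_width'])
c=cam('top');cv2.imwrite('pics/t6.png',cv2.resize(c['frame'][110:235,50:320],None,fx=2.95,fy=2.95,interpolation=cv2.INTER_CUBIC))
for y in(-.34,-.346,-.352):print((proj(c,H(np.array([0,y,.097])))-[50,110])*2.95)
b=np.array([-np.sin(TILT),0,np.cos(TILT)])
go(H(np.array([0,-.116,.097])+.09*b),PSI)
E
```

```text
11.15 [ 0.0011 -0.1168  0.0987] [-5.8 -1.8  8.7] [-0.44 -0.04 -0.37] 0.012752720090366942
[665.42546788 134.47657546]
[671.42185715 134.84884691]
[677.41885587 135.2211562 ]
row [-0.18 -0.06 -8.93] [ 0.0026 -0.0013 -0.0016]
```

View pics/t6.png

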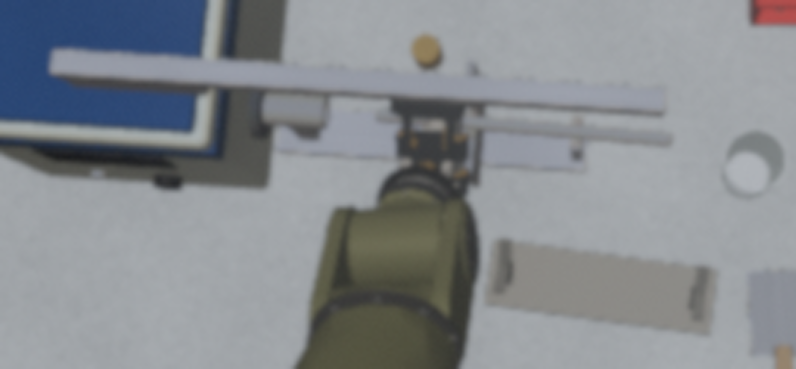

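{"api": "play_rows", "payload": {"steps": [[[0,0,0,0,0,0,0.6],[0,0,0,0,0,0,0.6],[0,0,0,0,0,0,0.6],[0,0,0,0,0,0,0.6],[0,0,0,0,0,0,0.6],[0,0,0,0,0,0,0.6],[-0.1,0,-2,0,0,0,0.6],[-0.2,0,-4,0,0,0,0.6],[-0.2,0,-6.5,0,0,0,0.6],[-0.2,0,-9,0,0,0,0.6],[-0.2,0,-9,0,0,0,0.6],[-0.2,3,-9,0,0,0,0.6],[-0.2,6,-9,0,0,0,0.6],[-0.2,8,-9,0,0,0,0.6],[-0.2,8,-9,0,0,0,0.6],[-0.2,8,-9,0,0,0,0.6]]]}}

```text
time_s: 12.53
ee_pos: [0.5728, -0.068, 0.1529]
eef_rot: [3.14, -0.664, -0.075]
force: [-0.5, 0.5, 0.7]
grip_width: 0.0569
```

```bash
python3 - <<'E'
from h import *
o,p,r=cur();print(o['time_s'],Hi(grasp()).round(4),o['force'].round(1),o['grip_width'])
c=cam('wrist');np.save('pics/w7.npy',c,allow_pickle=True);cv2.imwrite('pics/w7.png',cv2.resize(c['frame'],(768,576)))
for q in [(0,-.046,.097),(0,-.12,.097),(0,-.145,.0975),(0,-.196,.096),(0,-.25,.094)]: print(q,(proj(c,H(np.array(q)))*1.5).round(1))
go(H(np.array([0,-.196,.096])),PSI)
E
```

```text
12.5333 [-0.0562 -0.1975  0.1679] [-0.5  0.5  0.7] 0.05694153479882333
(0, -0.046, 0.097) [383.   37.6]
(0, -0.12, 0.097) [383.4 166.5]
(0, -0.145, 0.0975) [384.1 211.1]
(0, -0.196, 0.096) [382.8 297.6]
(0, -0.25, 0.094) [381.1 378. ]
row [-0.   -0.11  9.12] [ 0.0032 -0.0005 -0.0026]
```

View pics/w7.png

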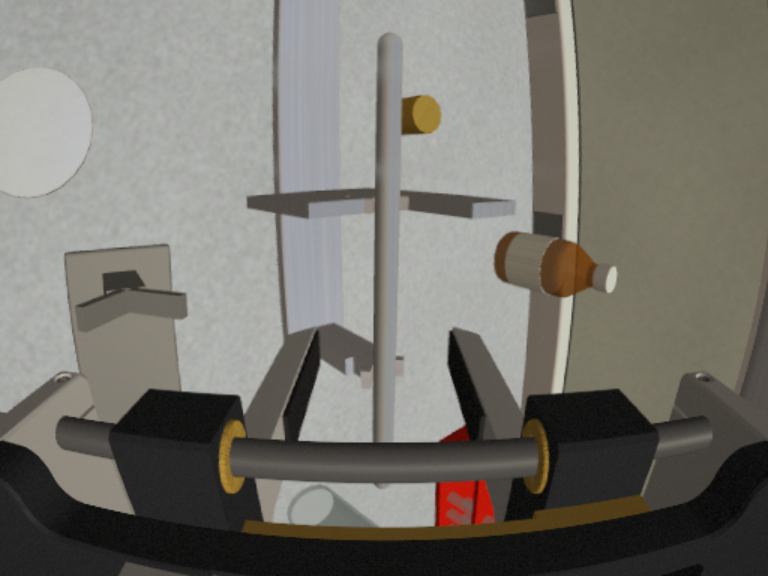

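{"api": "play_rows", "payload": {"steps": [[[0,-0.1,2,0.017,0,0.033,0.6],[0,-0.1,4,0.017,0,0.033,0.6],[0,-0.1,6,0.017,0,0.033,0.6],[0.1,-0.1,8,0.017,0,0.033,0.6],[0.1,-0.1,9.1,0.017,0,0.033,0.6],[0.1,-0.1,9.1,0.017,0,0.033,0.6],[0.1,-0.1,9.1,0.017,0,0.033,0],[0.1,-0.1,9.1,0.017,0,0.033,0],[0.1,-0.1,9.1,0.017,0,0.033,0],[0.1,-0.1,9.1,0.017,0,0.033,0],[0.1,-0.1,9.1,0.017,0,0.033,0],[0.1,-0.1,9.1,0.017,0,0.033,0],[0.1,-0.1,9.1,0.017,0,0.033,0],[0.1,-0.1,9.1,0.017,0,0.033,0],[0.1,-0.1,9.1,0.017,0,0.033,0]]], "force": 50}}

```text
time_s: 13.83
ee_pos: [0.6296, -0.0705, 0.0821]
eef_rot: [-3.1, -0.663, -0.115]
force: [-4.3, 0.6, 2.9]
grip_width: 0.0127
```

```bash
python3 - <<'E'
from h import *
o,p,r=cur();print(o['time_s'],Hi(grasp()).round(4),o['force'].round(1),o['grip_width'])
# cradle notch measurement: wrist w7 & top; notch V bottoms/top corners
c=np.load('pics/w7.npy',allow_pickle=True).item();t=np.load('pics/top0.npy',allow_pickle=True).item()
for y in(.1,-.1):
  for x,z in((-.024,.084),(.024,.084),(0,.06)):
    w=np.array([.464,-.1495,0])+R.from_euler('z',-.14).apply([x,y,z]); print(y,x,(proj(c,w)*1.5).round(1),((proj(t,w)-[50,110])*2.95).round(1))
w=[plane(c,u/1.5,v/1.5,.008).round(4) for u,v in((66,252),(168,245))];print('base end corners from wrist',w)
for u,v in((79,300),(186,293),(186,315),(80,330)):print(plane(c,u/1.5,v/1.5,.084).round(4))
E
```

```text
13.8333 [ 0.0007 -0.1964  0.097 ] [-4.3  0.6  2.9] 0.012683657345896042
0.1 -0.024 [ 83.1 333.7] [499.7 289.4]
0.1 0.024 [178.3 320.7] [506.5 241.9]
0.1 0 [125.8 313.4] [504.7 268.2]
-0.1 -0.024 [162.6 609.1] [699.6 316.2]
-0.1 0.024 [225.3 589.6] [705.5 268.4]
-0.1 0 [183.3 576.5] [700.7 294.4]
base end corners from wrist [array([ 0.4507, -0.0192,  0.008 ]), array([ 0.5164, -0.0296,  0.008 ])]
[ 0.4566 -0.0314  0.084 ]
[ 0.5084 -0.0413  0.084 ]
[ 0.5062 -0.0521  0.084 ]
[ 0.4532 -0.045   0.084 ]
```

{"api": "play_rows", "payload": {"steps": [[[0.1,0,-0.5,0,0,0,0],[0.1,0,-1,0,0,0,0],[0.1,0,-2,0,0,0,0],[0.1,0,-3,0,0,0,0],[0.1,0,-4.5,0,0,0,0],[0.1,0,-6.5,0,0,0,0],[0.1,0,-8,0,0,0,0],[0.1,0,-8,0,0,0,0],[0.1,0,-8,0,0,0,0]]]}}

```text
time_s: 14.58
ee_pos: [0.5812, -0.0683, 0.1463]
eef_rot: [-3.1, -0.665, -0.115]
force: [0.2, -0.3, -1.4]
grip_width: 0.0127
```

```bash
python3 - <<'E'
from h import *
o,p,r=cur();print(o['time_s'],Hi(grasp()).round(4),grasp().round(3),o['force'].round(1),o['moment'].round(2),o['grip_width'])
go([.4655,-.146,.125],-.145)
E
```

```text
14.5833 [-0.0478 -0.1976  0.1612] [ 0.569 -0.068  0.161] [ 0.2 -0.3 -1.4] [-0.    0.37 -0.02] 0.01268814766894182
row [-9.66  8.95 -3.34] [-0.0596 -0.001   0.0235]
```

{"api": "play_rows", "payload": {"steps": [[[-2,1.8,-0.7,-0.012,0,0.005,0],[-4,3.6,-1.4,-0.024,0,0.01,0],[-6,5.4,-2.1,-0.036,0,0.015,0],[-8,7.4,-2.8,-0.05,0,0.02,0],[-9.7,9,-3.3,-0.06,0,0.024,0],[-9.7,9,-3.3,-0.06,0,0.024,0],[-9.7,9,-3.3,-0.06,0,0.024,0],[-9.7,9,-3.3,-0.06,0,0.024,0]]]}}

```text
time_s: 15.25
ee_pos: [0.4775, -0.1482, 0.1094]
eef_rot: [-3.141, -0.664, -0.146]
force: [0.2, 0.4, -1.7]
grip_width: 0.0129
```

```bash
python3 - <<'E'
from h import *
o,p,r=cur();print(o['time_s'],grasp().round(4),o['force'].round(1),o['grip_width'])
c=cam('wrist');np.save('pics/w8.npy',c,allow_pickle=True);w=c['frame'];t=cam('top');np.save('pics/t8.npy',t,allow_pickle=True)
T=cv2.resize(t['frame'][150:250,170:330],(512,320),interpolation=cv2.INTER_CUBIC)
cv2.imwrite('pics/v8.png',cv2.resize(np.vstack([w[:,:],T[:, :]]),(436,600)))
cv2.imwrite('pics/v8.png',np.hstack([cv2.resize(w,(480,360)),cv2.resize(T,(320,360))]))
go([.4655,-.146,.073],-.145)
e=R.from_euler('z',-.145)
for x,y,z in((0,.15,.125),(0,-.15,.125),(0,.1,.06),(-.024,.1,.084),(.024,.1,.084)):
  q=np.array([.4655,-.146,0])+e.apply([x,y,z]); print(x,y,z,(proj(c,q)*480/512).round(1),((proj(t,q)-[170,150])*[2,3.6]+[480,0]).round(1))
E
```

```text
15.25 [ 0.466  -0.1465  0.1244] [ 0.2  0.4 -1.7] 0.01290509854902487
row [-3.23  0.    4.02] [-0.0002 -0.0011  0.0001]
0 0.15 0.125 [239.1 -15. ] [542.  163.1]
0 -0.15 0.125 [239.4 371.3] [751.1 215.4]
0 0.1 0.06 [185.7  75.8] [579.9 181. ]
-0.024 0.1 0.084 [169.5  71.5] [576.3 206.7]
0.024 0.1 0.084 [230.5  74. ] [581.2 148.8]
```

View pics/v8.png

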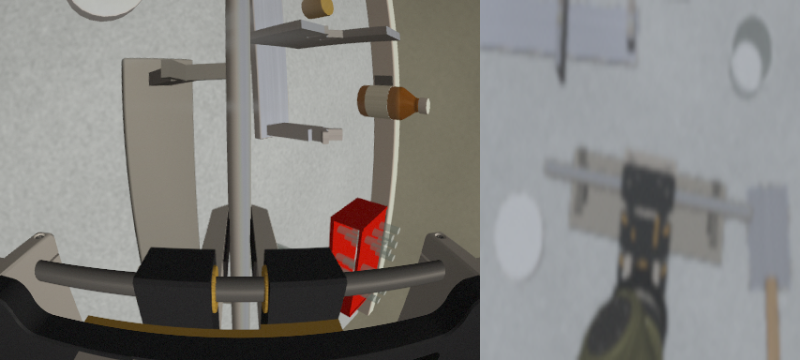

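```bash
python3 - <<'E'
from h import *
c=np.load('pics/w8.npy',allow_pickle=True).item();k=512/480
# grey-brown base edges along rows
a=plane(c,123*k,60*k,.008);b=plane(c,194*k,60*k,.008);d=plane(c,134*k,200*k,.008);e=plane(c,131*k,180*k,.008)
print(a,b,d,e,'yaw',-np.arctan2((a-d)[0],(a-d)[1]))
ey=np.array([np.sin(.145),np.cos(.145),0]);print('centre',((a+b)/2-.12*ey).round(4))
g=grasp(); print('axis offset sideways', R.from_euler('z',.145).apply((a+b)/2-.12*ey-g).round(4))
t=np.load('pics/top0.npy',allow_pickle=True).item()
hsv=cv2.cvtColor(t['frame'],cv2.COLOR_BGR2LAB)[180:232,205:300].astype(int)
m=((hsv[...,2]-128)>=np.percentile(hsv[...,2]-128,80)-2).astype(np.uint8)
m=cv2.morphologyEx(m,cv2.MORPH_OPEN,np.ones((3,3)));n,l,s,ce=cv2.connectedComponentsWithStats(m);i=1+s[1:,4].argmax()
(rc,rs,ra)=cv2.minAreaRect(np.argwhere(l==i)[:,::-1].astype(np.float32));bp=cv2.boxPoints((rc,rs,ra))+[205,180]
P=np.array([plane(t,*q,.008) for q in bp]);print(s[i],P.round(4),P.mean(0).round(4))
E
```

```text
[ 0.44832508 -0.02206805  0.008     ] [ 0.51851572 -0.03061839  0.008     ] [ 0.43252068 -0.14758653  0.008     ] [ 0.43463835 -0.12829659  0.008     ] yaw -0.12525374394286684
centre [ 0.4661 -0.1451  0.008 ]
axis offset sideways [-0.0002  0.001  -0.1165]
[  10   12   78   31 1690] [[ 0.4474 -0.0243  0.008 ]
 [ 0.5163 -0.0332  0.008 ]
 [ 0.4825 -0.2698  0.008 ]
 [ 0.4141 -0.2593  0.008 ]] [ 0.4651 -0.1467  0.008 ]
```

{"api": "play_rows", "payload": {"steps": [[[-0.6,0,0.8,0,0,0,0],[-1.2,0,1.6,0,0,0,0],[-1.8,0,2.3,0,0,0,0],[-2.4,0,3.0,0,0,0,0],[-2.9,0,3.6,0,0,0,0],[-3.2,0,4.0,0,0,0,0],[-3.2,0,4.0,0,0,0,0],[-3.2,0,4.0,0,0,0,0]]]}}

```text
time_s: 16.02
ee_pos: [0.4776, -0.1473, 0.0583]
eef_rot: [-3.141, -0.664, -0.144]
force: [1.2, -0.1, -1.4]
grip_width: 0.0127
```

```bash
python3 - <<'E'
from h import *
o,p,r=cur();print(o['time_s'],grasp().round(4),o['force'].round(1),o['moment'].round(2),o['grip_width'])
go([.4655,-.146,.0705],-.14)
E
```

```text
16.0167 [ 0.466  -0.1456  0.0733] [ 1.2 -0.1 -1.4] [ 0.04  0.32 -0.03] 0.01269311848431511
row [-0.21  0.04  0.19] [ 0.0023 -0.0008 -0.0033]
```

Barely touching; lower the last 3 mm.

{"api": "play_rows", "payload": {"steps": [[[-0.1,0,0.1,0,0,0,0],[-0.2,0,0.2,0.002,0,-0.003,0],[-0.2,0,0.2,0.002,0,-0.003,0],[-0.2,0,0.2,0.002,0,-0.003,0]]]}}

```text
time_s: 16.35
ee_pos: [0.4774, -0.1473, 0.0558]
eef_rot: [3.142, -0.665, -0.14]
force: [-0.2, 0.3, -0.7]
grip_width: 0.0125
```

{"api": "play_rows", "payload": {"steps": [[[0,0,0,0,0,0,0.2],[0,0,0,0,0,0,0.3],[0,0,0,0,0,0,0.5],[0,0,0,0,0,0,0.5],[0,0,0,0,0,0,0.5],[0,0,0,0,0,0,0.5],[0,0,-1,0,0,0,0.5],[0,0,-3,0,0,0,0.5],[0,0,-5,0,0,0,0.5],[0,0,-8,0,0,0,0.5],[0,0,-11,0,0,0,0.5],[0,0,-14,0,0,0,0.5],[0,0,-14,0,0,0,0.5],[0,0,-14,0,0,0,0.5],[0,0,-14,0,0,0,0.5]]]}}

```text
time_s: 17.6
ee_pos: [0.3921, -0.1353, 0.1656]
eef_rot: [-3.142, -0.665, -0.14]
force: [0.5, -0.2, 0.7]
grip_width: 0.0473
```

```bash
python3 - <<'E'
from h import *
o,p,r=cur();print(o['time_s'],grasp().round(4),o['force'].round(1),o['grip_width'])
e=R.from_euler('z',-.14);C=np.array([.4655,-.146,0])
for n in('wrist','top'):
  c=cam(n);np.save(f'pics/{n}9.npy',c,allow_pickle=True);f=cv2.cvtColor(c['frame'],cv2.COLOR_BGR2GRAY).astype(int)
  for y in(-.14,-.12,-.06,0,.06,.12,.14):
    # sample brightness across the rod, at rod height
    xs=np.arange(-.03,.0301,.002); v=[]
    for x in xs:
      u=proj(c,C+e.apply([x,y,.07])).round().astype(int); v.append(f[u[1],u[0]] if 0<=u[1]<384 and 0<=u[0]<512 else -1)
    print(n,y,*v)
  for x0 in(0,):
    v=[]
    for y in np.concatenate([np.arange(-.19,-.109,.005),np.arange(.11,.19,.005)]):
      u=proj(c,C+e.apply([x0,y,.07])).round().astype(int); v.append(int(f[u[1],u[0]]) if 0<=u[1]<384 and 0<=u[0]<512 else -1)
    print('along',v)
E
```

```text
17.6 [ 0.3805 -0.1336  0.1806] [ 0.5 -0.2  0.7] 0.04731249439613112
wrist -0.14 70 70 68 66 68 62 60 59 58 57 53 52 50 50 39 38 37 33 34 29 32 172 171 171 173 170 173 175 171 169 169
wrist -0.12 142 144 144 145 145 143 146 145 146 147 146 72 83 102 133 138 143 143 146 145 157 171 173 172 175 174 174 173 171 171 169
wrist -0.06 53 53 55 96 122 124 123 124 123 120 173 71 87 107 121 140 144 144 146 144 172 171 170 172 171 171 172 170 171 173 172
wrist 0 126 125 125 123 125 123 124 124 124 141 170 70 79 110 124 140 143 143 145 149 175 177 178 175 173 171 175 177 178 174 175
wrist 0.06 126 126 124 125 126 126 124 124 124 123 172 104 78 109 123 141 144 144 144 145 174 176 175 173 172 174 174 170 169 172 172
wrist 0.12 176 175 174 170 171 172 174 172 171 174 171 128 79 110 122 140 143 141 144 144 170 170 171 170 165 167 167 165 166 167 168
wrist 0.14 169 167 169 173 171 169 172 170 170 172 162 129 98 118 128 143 145 143 143 143 169 169 168 170 166 167 167 167 167 167 165
along [171, 168, 138, 74, 78, 94, 89, 73, 66, 57, 38, 138, 139, 140, 138, 139, 139, 140, 141, 140, 138, 140, 141, 143, 14
[... 445 characters left out ...]
top 0 132 131 131 131 132 131 131 131 131 130 127 121 121 124 131 131 134 133 133 129 132 132 132 132 132 132 134 134 140 150 150
top 0.06 132 133 133 132 133 133 132 133 133 132 127 127 123 127 127 133 134 134 134 133 132 132 132 132 133 133 133 133 138 138 151
top 0.12 157 156 156 157 158 158 158 158 158 156 145 145 133 131 131 133 133 136 142 142 153 159 159 160 160 160 160 160 160 160 160
top 0.14 158 158 158 158 158 158 157 158 157 153 153 142 131 131 130 133 133 135 138 138 149 155 155 158 158 158 158 160 160 160 161
along [136, 137, 138, 135, 135, 135, 135, 134, 129, 131, 134, 133, 134, 133, 132, 133, 133, 131, 133, 133, 133, 133, 133, 133, 134, 142, 156, 158, 157, 158, 158, 158, 158]
```

```bash
python3 -c "
from station import ctrl
print(ctrl.hand_in())"
```

```text
the job is handed in; nothing more can be done
None
```

The rod is out of the tube and lying in both notches of the grey cradle, released. I handed the job in at about 17.7 s of the 58 s allowed; no verdict was reported.

**What I did:** I drew the rod out in four hand-over-hand pulls with the gripper tilted 38° under the lamp. That left it resting on the shield and the rest. I then regripped it at its middle, lifted it back out along the tool axis, lowered it into the cradle until contact took about half its weight, and let go.

**Last checks (wrist and top cameras):**
- **Sideways:** the rod's axis was within about 1 mm of the cradle's centre line at the points I sampled along it.
- **Lengthways:** its +y end was at about +152 mm, so it is centred to about 2–3 mm.
- **Height:** the two views agree with the axis at 70 mm.
- **Gripper:** it was about 14 cm clear of the rod and read no contact force.

**Disagreements:**
- My first estimate of the cradle's position, read by eye from the top view, was 2–4 mm off the later wrist and top measurements. I used the later ones.
- Estimates of the cradle's yaw ranged from -0.125 to -0.157 rad. I used -0.14.
- The first view pairs differed by up to 7 mm in the height of the rod's tip.

I did not re-measure the jar and the beaker at the end. The planned moves kept clear of both, and I saw no unexpected forces.

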